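# Close the developing tank and start the timer

### The arm

A 6-joint arm with a two-finger parallel gripper is mounted at the origin on the work surface. World frame = base frame: x ahead of the robot, y to its left, z up, the work surface at z = 0. Lengths are in m, angles in rad, forces in N, time in s.
With the tool pointing down it reaches from about 0.275 to 0.85 m from the base axis. Payload 5.2 kg.
Tool frame: the origin (TCP) lies at the very end of the fingers, on their centre line; the grasp point (between the pads) lies 19 mm behind it; z points along the fingers, y is the direction in which the jaws open and shut (so a half turn about z gives the same grasp; the last joint's range is limited). The gripper opens to 85 mm and grips with 20 to 120 N. Pads are 22 mm wide; open, the fingers measure 114 mm over their backs; the gripper's body (76 mm by 85 mm) begins 54 mm behind the grasp point. The pads swing forward as they close: fully open they stand 13 mm farther back than shut.
Start: joints at [-1.407, 0.259, 1.535, -0, 1.348, -0.203], TCP at [0.197, -0.513, 0.231] pointing down, gripper open.
Joint ranges: [-3.14, 3.14], [-0.91, 2.08], [0.19, 2.58], [-1.22, 4.36], [0.22, 2.71], [-3.12, 3.12]. Speed limits (rad/s): [2.57, 2.57, 3.14, 3.14, 3.14, 3.14].

### API

Orientations are given as a 3x3 rotation matrix whose columns are the frame's x, y, z axes.
In Python, from cell import sensors, vision, robot gives the robot as it stands.
- The arm moves only by the tool play_rows, never from a script. Its argument "plan" is a list of rows, each an object with "claw": the opening, from 0 (shut) to 1 (fully open); "dp": the shift along the tool's x, y, z each as a share of 0.1 m, from -1 to 1, a list of three; "turn": the turn, a rotation vector about the tool's x, y, z each as a share of 0.1 rad, from -1 to 1, a list of three. A call has exactly 10 rows; each row shifts and turns the commanded pose from where the row before left it, along the tool's axes as they then stand; what a row does not reach is not made up. A row lasts 1/10 s, in which the tool goes at most 50 mm and 8.59 degrees, less where a joint would pass 70% of its speed; a pose out of reach is approached as far as the arm can. A call with a number of a shift or a turn outside -1 to 1 is refused whole. A call with a gripper value outside its range is refused whole. The fingers move at their own pace and stop on an object; "force" is the grip in N (left out, the last holds). Time passes only in rows, so rows that do not move let the fingers close, or fill a call up. It gives the time, the measured TCP pose, the force and the opening at its end, in the units of the state.
- sensors.get_state(): the state, without advancing time (a new reading comes with each control period).
- vision.grab_frame(name): name is "side" or "top"; returns a dict with "pixels" (384x512x3 uint8, red, green, blue), "fov_y" (degrees; the focal length in pixels is half the picture's height over the tangent of half this angle, whatever the lens; pixels are square), "cx", "cy" (the principal point, pixels), "T" (4x4, takes a point from camera to world coordinates). Camera axes: x right, y down, z forward; pixel columns grow to the right and rows downward; lengths in m; the calibration is good to about 2 mm. A picture is of the moment at which its call begins. There is no depth.
- robot.sign_off(): hands the job in, once; it reports no verdict.
The state is a dict: "t": time; "joint_pos": joint angles; "dq": joint speeds; "tau": joint torques, N m; "eef_pos": TCP position; "ee_rot": TCP orientation; "force": force on the tool from outside, world axes, zero at the start; "moment": the same for the moment, N m; "opening": opening from 0.0 (shut) to 1.0 (fully open).
Only numpy, scipy, OpenCV 4.12 (cv2) and the standard library are available. Lean on these libraries where they do the work, as an engineer would, in place of code of your own. Each camera call takes 0.05 s, during which the arm holds its last target.

### The job

With a fingertip, push the red arm of the black tank's twist cap clockwise (seen from above) until it lies squarely over the white tab on the tank's rim, and only then press the yellow button of the aluminium timer fully down and let it go. Everything is only pushed or pressed where it stands: pick nothing up, do not shove the timer about, and leave the reels, canisters, funnel, bottle and beaker where they are.

Things in the scene. Friction and masses are not known exactly. Their poses are not given: they have to be found in the camera images.
- tank: black round developing tank, 92 mm across and 104 mm high without its cap, stuck to the shelf (it does not move). Origin: centre of its underside; z up, along the cap's axis. Its own x axis points along the white tab, which sticks out level from the rim: 22 mm wide, reaching to 105 mm from the axis, from 93 to 103 mm above the shelf
- tab_end (a point): middle of the outer end of the white tab, at its top face (105 mm from the tank's axis, 103 mm above the shelf)
- cap (a joint): angle of the twist cap about the tank's vertical axis, rad: 0 when the red arm lies exactly over the white tab, positive when the arm stands anticlockwise of the tab seen from above. It starts at 0.8 to 1.7, can turn from -0.7 to 2.1, and stays where it is left. Turning takes about 0.1 N m (1.5 N on the arm at 68 mm from the axis). It turns past the tab: there is no stop or click at 0
- cap_arm_end (a point): outer end of the cap's red arm, on its top face. The arm is a straight bar 12 mm wide, reaching out level from the cap's centre to 88 mm from the axis, from 123 to 141 mm above the shelf. The black cap under it is 92 mm across and its top is 123 mm up (a hub of 40 mm across at the centre reaches the arm's top), so from 46 to 88 mm out the arm stands free, with 20 mm of air between it and the white tab when above it. Push it sideways there
- timer: aluminium timer lying loose on the shelf, 85 x 120 mm (x, y) and 35 mm high, about 0.45 kg, with a dark display and a yellow button on top. Origin: centre of its underside; z up
- start_top (a point): centre of the top of the yellow button, 30 mm across, at x 0, y +28 mm in the timer's frame, 57 mm above the shelf when released; the black collar round it is 46 mm across and its top is 47 mm up; it is pressed straight down
- start (a joint): travel of the yellow button, m: 0 released, 0.006 fully down; springs back; about 4 N takes it fully down
- reel_a: loose steel wire film reel, 88 mm across, 44 mm high, standing flat. Origin: centre of its underside. Leave alone
- reel_b: second reel, like the first. Leave alone
- canisters: loose stack of three clear canisters with white lids, 64 mm across, 120 mm high. Origin: centre of its underside. Leave alone
- funnel: loose red silicone funnel standing mouth down, 90 mm across, 85 mm high. Origin: centre of its mouth on the shelf. Leave alone
- chem: loose grey bottle, 72 mm across, 170 mm high. Origin: centre of its underside. Leave alone
- beaker: loose clear beaker, 80 mm across, 100 mm high. Origin: centre of its underside. Leave alone
Mind the look-alikes: they are no part of the job. Of the things that look like the tank, the middle-sized one is meant.

How it is judged:
On the way, in this order (a step that is already met when the one before it is completed fails the run):
1. the red arm has been turned to lie over the white tab and rests there (value of joint cap between -0.14 and 0.14 rad and velocity of joint cap between -0.05 and 0.05 rad/s), for 0.3 s.
2. the timer's yellow button is pressed down (value of joint start above 0.005 m), for 0.05 s.
At the end, for the whole second after the job is handed in: the red arm is within 0.14 rad (8 degrees) of the middle of the white tab, the yellow button has been pressed and has sprung back, the timer lies flat within 20 mm of where it was, and the six bystanders stand within 20 mm of where they were (value of joint cap between -0.14 and 0.14 rad and value of joint start below 0.0015 m and distance of each of timer, reel_a, reel_b, canisters, funnel, chem, beaker from where it was at the start of the episode below 0.02 m and angle between timer's own z axis and vertical below 0.1 rad and linear speed of timer below 0.02 m/s); the robot touches nothing.
It fails at once if the tank, its cap or the timer is pushed with anything but the fingers (contact force between the arm and tank above 3 N or contact force between the arm and timer above 3 N).
It fails at once if the button is pressed while the arm is not over the tab (value of joint start above 0.003 m and (value of joint cap above 0.14 rad or value of joint cap below -0.14 rad)).
It fails at once if the timer is lifted, tipped or shoved more than 20 mm (height (world z) of timer above 0.012 m or angle between timer's own z axis and vertical above 0.25 rad or distance of timer from where it was at the start of the episode above 0.02 m).
It fails at once if a bystander is lifted, tipped or moved more than 20 mm (distance of any of reel_a, reel_b, canisters, funnel, chem, beaker from where it was at the start of the episode above 0.02 m or height (world z) of any of reel_a, reel_b, canisters, funnel, chem, beaker above 0.012 m or angle between any of reel_a, reel_b, canisters, funnel, chem, beaker's own z axis and vertical above 0.35 rad).
It also fails if it takes over 48 s, if anything falls off the work surface, if the arm or the gripper's body presses on something with over 40 N, if the wrist force passes 120 N, or if a joint passes its speed limit or range.

## Working session

There is one attempt and no reset: what is moved stays moved. The work goes in short steps, Python scripts to look and compute and a tool call to move; the robot and the scene stay as the last step left them, time stands still between calls to the robot, and variables do not carry over. Pictures are saved under pics/ and viewed, and the job is handed in when it is done.

Besides the shell and the picture viewer there is one more tool, called in YAML: its name, and indented under it one key for each argument. play_rows: Moves the arm, as the interface text tells. Its arguments: {"type":"object","properties":{"plan":{"type":"array","items":{"type":"object","properties":{"claw":{"type":"number"},"dp":{"type":"array","items":{"type":"number"}},"turn":{"type":"array","items":{"type":"number"}}}}},"force":{"type":"number"}},"required":["plan"]}

```bash
mkdir -p pics; ls; python3 - <<'E'
from cell import sensors, vision, robot
import cv2,numpy as np,pickle
for n in("side","top"):
    f=vision.grab_frame(n); pickle.dump(f,open(n+"0.pkl","wb"))
    cv2.imwrite(f"pics/{n}0.png",cv2.resize(f["pixels"][:,:,::-1],(768,576),interpolation=cv2.INTER_CUBIC))
    print(n,f["fov_y"],f["cx"],f["cy"],np.round(f["T"],4).tolist(),f.keys())
s=sensors.get_state();print(s)
E
```

```text
pics
side 51.003891721411016 253.52262133217752 187.24306845445966 [[-0.868, -0.3229, 0.3773, 0.0792], [-0.4962, 0.595, -0.6323, 0.8186], [-0.0203, -0.736, -0.6766, 0.9462], [0.0, 0.0, 0.0, 1.0]] dict_keys(['pixels', 'fov_y', 'cx', 'cy', 'T'])
top 51.288238929890184 243.13839528748494 186.70054297317697 [[0.0012, -0.9952, 0.0973, 0.4145], [-0.9999, -0.0002, 0.011, -0.0008], [-0.0109, -0.0974, -0.9952, 1.2696], [0.0, 0.0, 0.0, 1.0]] dict_keys(['pixels', 'fov_y', 'cx', 'cy', 'T'])
{'t': 0.1, 'joint_pos': array([-1.40679330e+00,  2.59236161e-01,  1.53597854e+00,  9.81245360e-06,
        1.34797413e+00, -2.02805729e-01]), 'dq': array([-4.09205763e-05, -2.31762772e-04, -2.67430876e-03,  2.41395619e-04,
       -3.59235388e-04, -1.66850467e-03]), 'tau': array([ 2.83199188e-03, -4.46968997e+01, -2.91245431e+01, -5.52833171e-05,
        6.20668230e-03, -5.38368752e-06]), 'eef_pos': array([ 0.19719555, -0.51293396,  0.23057412]), 'ee_rot': array([[ 9.33477423e-01,  3.58636080e-01, -2.51165406e-04],
       [ 3.58636015e-01, -9.33476151e-01,  1.57632702e-03],
       [ 3.30870827e-04, -1.56154265e-03, -9.99998726e-01]]), 'force': array([0.09859706, 0.0240764 , 0.14543312]), 'moment': array([ 0.01407934,  0.00396303, -0.06252579]), 'opening': 0.9976760302918848}
```

View pics/side0.png

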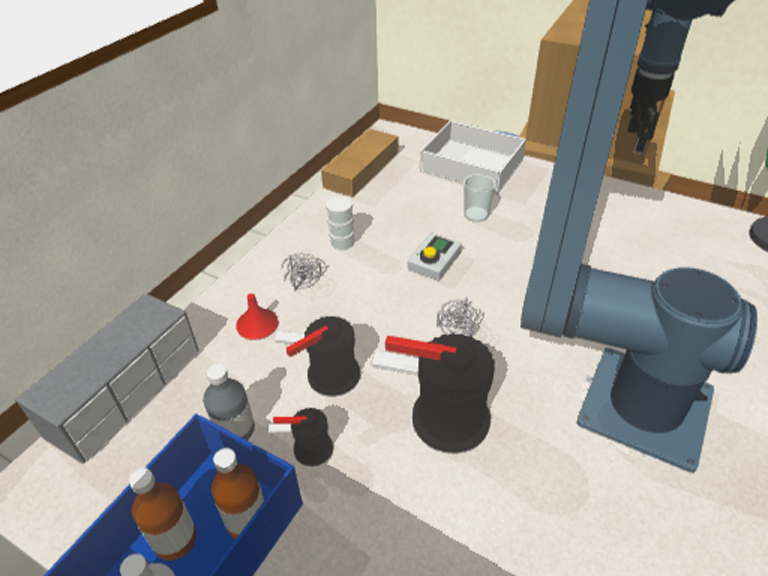

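View pics/top0.png

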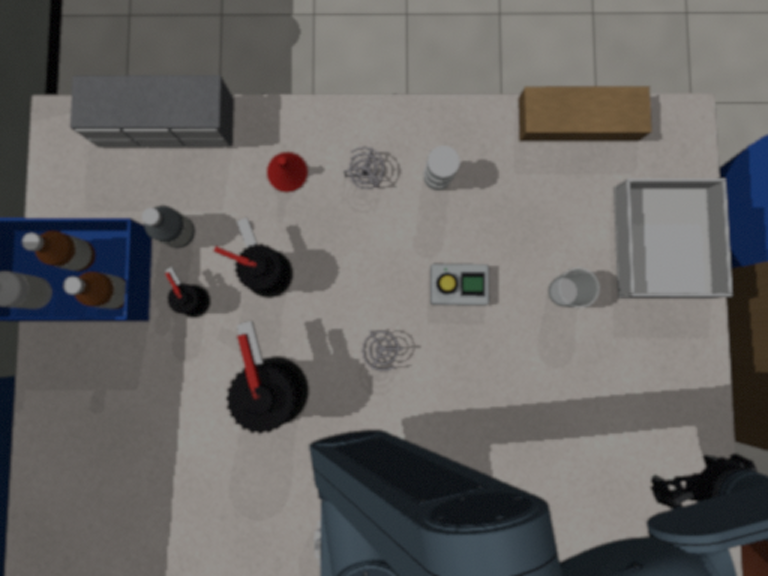

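```bash
python3 - <<'E'
import cv2,numpy as np,pickle
t=pickle.load(open("top0.pkl","rb"))["pixels"][:,:,::-1]; s=pickle.load(open("side0.pkl","rb"))["pixels"][:,:,::-1]
def c(im,x,y,w,h,k): return cv2.resize(im[y:y+h,x:x+w],(w*k,h*k),interpolation=cv2.INTER_NEAREST)
cv2.imwrite("pics/c_top.png",c(t,90,90,120,100,6))
cv2.imwrite("pics/c_timer.png",c(t,275,165,60,50,10))
cv2.imwrite("pics/c_side.png",c(s,175,195,75,75,8))
cv2.imwrite("pics/c_sidet.png",c(s,265,150,60,45,10))
E
```

```text
(no output)
```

View pics/c_top.png

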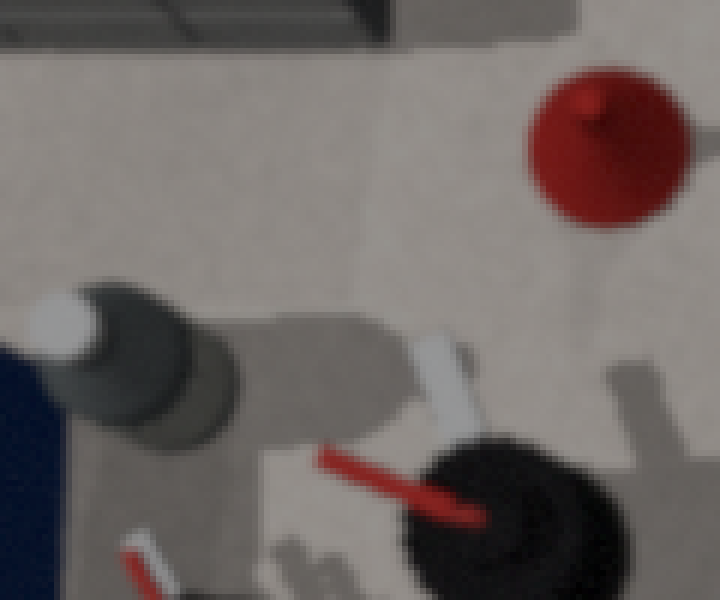

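View pics/c_timer.png

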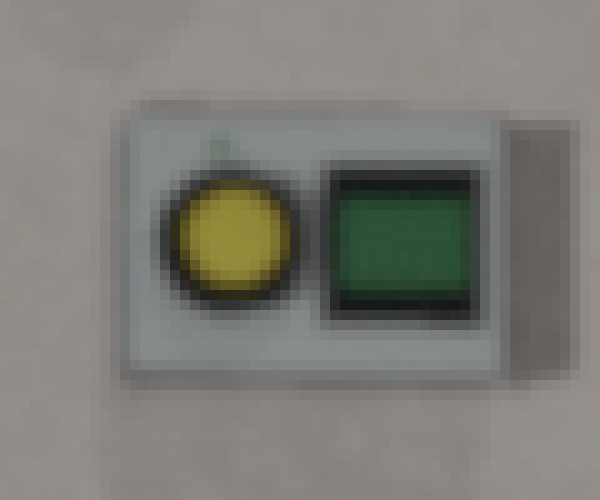

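View pics/c_side.png

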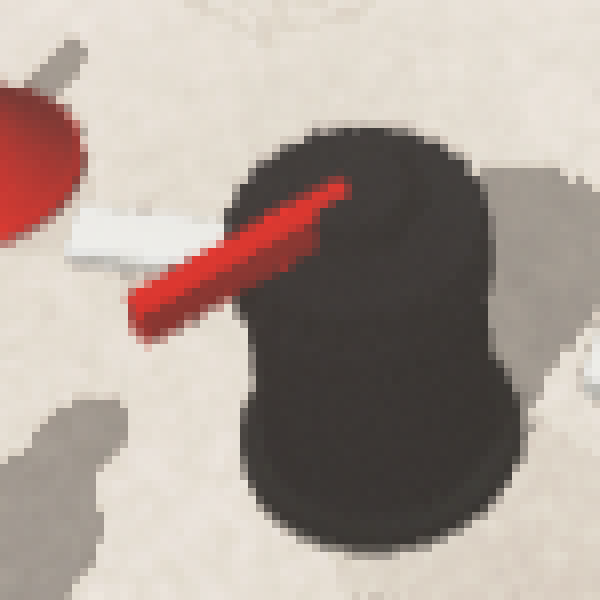

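View pics/c_sidet.png

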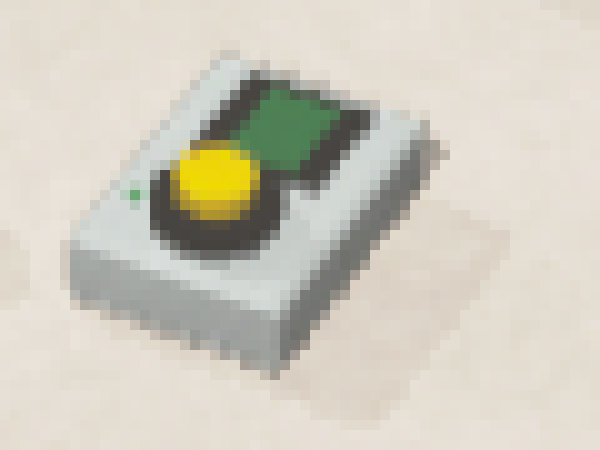

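```bash
cat > h.py <<'E'
import numpy as np,pickle
def K(f):
    F=192/np.tan(np.radians(f["fov_y"]/2)); return F,f["cx"],f["cy"]
def onz(f,u,v,z):
    F,cx,cy=K(f);T=f["T"];d=T[:3,:3]@np.array([(u-cx)/F,(v-cy)/F,1]);o=T[:3,3];return (o+d*(z-o[2])/d[2])[:2]
def proj(f,P):
    F,cx,cy=K(f);T=f["T"];p=(np.asarray(P)-T[:3,3])@T[:3,:3];return p[0]/p[2]*F+cx,p[1]/p[2]*F+cy
E
python3 - <<'E'
from h import *
t=pickle.load(open("top0.pkl","rb"));s=pickle.load(open("side0.pkl","rb"))
T=lambda x,y,k,ox,oy:(x/k+ox-.5,y/k+oy-.5)
for n,a,b,z in [("tabend",(430,337),(76,230),.103),("armend",(320,456),(138,300),.141),("armin",(487,517),(347,190),.141)]:
    print(n,onz(t,*T(*a,6,90,90),z).round(4),onz(s,*T(*b,8,175,195),z).round(4))
print("btn",onz(t,*T(234,239,10,275,165),.057).round(4),onz(s,*T(215,170,10,265,150),.057).round(4))
for c in [(125,118),(500,115),(500,375),(125,378)]: print(onz(t,*T(*c,10,275,165),.035).round(4))
# scene bystanders
for n,p,z in [("funnel",(287,172),0),("reela",(372,170),.04),("reelb",(387,348),.04),("can",(443,162),.12),("beaker",(565,290),.1),("chemtop",(153,217),.17),("big",(258,395),.18)]:
    print(n,onz(t,p[0]/1.5,p[1]/1.5,z).round(3))
E
```

```text
tabend [0.6509 0.2554] [0.6479 0.2557]
armend [0.5857 0.2984] [0.5851 0.2963]
armin [0.5564 0.2181] [0.5518 0.2215]
btn [ 0.5279 -0.154 ] [ 0.529  -0.1575]
[ 0.5677 -0.1234]
[ 0.5686 -0.2396]
[ 0.4879 -0.2381]
[ 0.4869 -0.1226]
funnel [0.774 0.182]
reela [ 0.767 -0.002]
reelb [ 0.396 -0.033]
can [ 0.759 -0.141]
beaker [ 0.509 -0.378]
chemtop [0.64  0.407]
big [0.314 0.202]
```

Candidates (top view, 768x576): the large tank at (258,395), the middle tank at (263,270) and the small tank at (188,299). The middle one measures about 92 mm across, with its tab end at (247,225) and red arm end at (215,249). The crop confirms it, with the arm about 0.8 rad anticlockwise of the tab. The only yellow button is at (447,283).

I'll shut the fingers, raise the arm and carry it over.

play_rows:
  plan:
    - {"claw":0,"dp":[0.3,-0.31,-0.1],"turn":[0,0,0]}
    - {"claw":0,"dp":[0.3,-0.31,-0.1],"turn":[0,0,0]}
    - {"claw":0,"dp":[0.3,-0.31,-0.1],"turn":[0,0,0]}
    - {"claw":0,"dp":[0.3,-0.31,-0.1],"turn":[0,0,0]}
    - {"claw":0,"dp":[0.3,-0.31,-0.1],"turn":[0,0,0]}
    - {"claw":0,"dp":[0.3,-0.31,-0.1],"turn":[0,0,0]}
    - {"claw":0,"dp":[0.3,-0.31,0],"turn":[0,0,0]}
    - {"claw":0,"dp":[0.3,-0.31,0],"turn":[0,0,0]}
    - {"claw":0,"dp":[0.3,-0.31,0],"turn":[0,0,0]}
    - {"claw":0,"dp":[0.3,-0.31,0],"turn":[0,0,0]}
  force: 20

```text
t: 1.1
eef_pos: [0.3663, -0.1147, 0.2912]
ee_rot: [[0.934, 0.358, 0.0], [0.358, -0.934, -0.0], [0.0, 0.0, -1.0]]
force: [1.1, 0.1, 0.0]
opening: 0.001
```

play_rows:
  plan:
    - {"claw":0,"dp":[0.31,-0.32,0],"turn":[0,0,0]}
    - {"claw":0,"dp":[0.31,-0.32,0],"turn":[0,0,0]}
    - {"claw":0,"dp":[0.31,-0.32,0],"turn":[0,0,0]}
    - {"claw":0,"dp":[0.31,-0.32,0],"turn":[0,0,0]}
    - {"claw":0,"dp":[0.31,-0.32,0],"turn":[0,0,0]}
    - {"claw":0,"dp":[0.31,-0.32,0],"turn":[0,0,0]}
    - {"claw":0,"dp":[0.31,-0.32,0],"turn":[0,0,0]}
    - {"claw":0,"dp":[0.31,-0.32,0],"turn":[0,0,0]}
    - {"claw":0,"dp":[0.31,-0.32,0],"turn":[0,0,0]}
    - {"claw":0,"dp":[0.3,-0.32,0],"turn":[0,0,0]}

```text
t: 2.1
eef_pos: [0.54, 0.2949, 0.2907]
ee_rot: [[0.933, 0.359, -0.001], [0.359, -0.933, -0.0], [-0.001, 0.0, -1.0]]
force: [1.1, 0.3, 0.2]
opening: 0.001
```

```bash
cat > look.py <<'E'
import sys,cv2,pickle
from cell import vision
tag=sys.argv[1]
for n,(x,y,w,h,k) in {"side":(150,100,200,150,4),"top":(90,80,200,150,4)}.items():
    f=vision.grab_frame(n);pickle.dump(f,open(n+tag+".pkl","wb"))
    cv2.imwrite(f"pics/{n}{tag}.png",cv2.resize(f["pixels"][y:y+h,x:x+w,::-1],None,fx=k,fy=k,interpolation=cv2.INTER_CUBIC))
E
python3 look.py 1
```

```text
(no output)
```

View pics/side1.png

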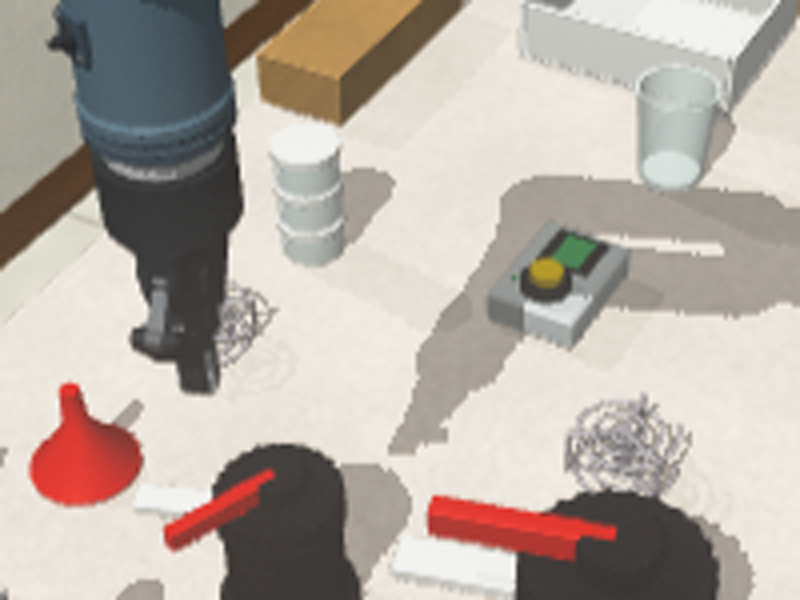

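View pics/top1.png

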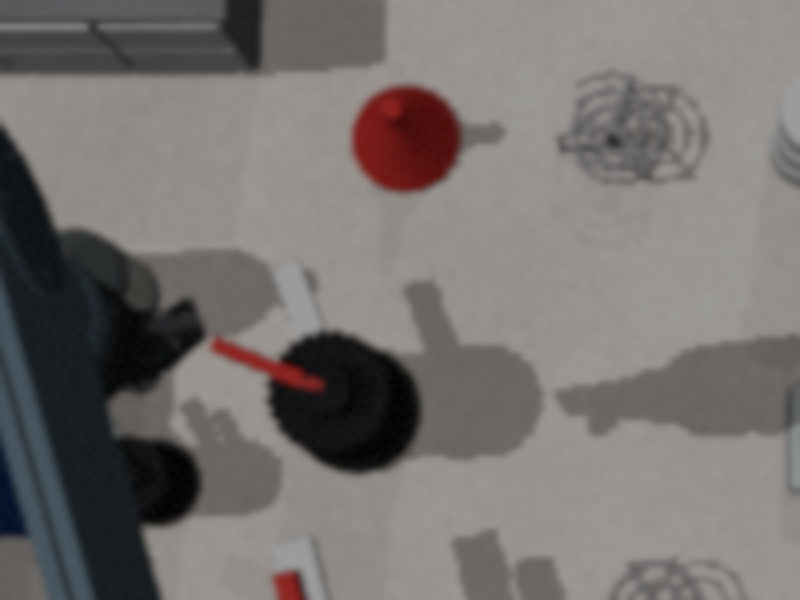

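Fingertip hovers clear of the arm (side view tip at (200,390), red arm end at (170,540)). Next I'll lower it to about z 0.13.

play_rows:
  plan:
    - {"claw":0,"dp":[0,0,0.3],"turn":[0,0,0]}
    - {"claw":0,"dp":[0,0,0.3],"turn":[0,0,0]}
    - {"claw":0,"dp":[0,0,0.3],"turn":[0,0,0]}
    - {"claw":0,"dp":[0,0,0.3],"turn":[0,0,0]}
    - {"claw":0,"dp":[0,0,0.2],"turn":[0,0,0]}
    - {"claw":0,"dp":[0,0,0.1],"turn":[0,0,0]}
    - {"claw":0,"dp":[0,0,0.1],"turn":[0,0,0]}
    - {"claw":0,"dp":[0,0,0.1],"turn":[0,0,0]}
    - {"claw":0,"dp":[0,0,0.1],"turn":[0,0,0]}
    - {"claw":0,"dp":[0,0,0],"turn":[0,0,0]}

```text
t: 3.2
eef_pos: [0.5391, 0.2928, 0.1101]
ee_rot: [[0.933, 0.359, -0.002], [0.359, -0.933, -0.001], [-0.002, -0.0, -1.0]]
force: [0.9, 0.2, -0.8]
opening: -0.003
```

```bash
python3 look.py 2
```

```text
(no output)
```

View pics/side2.png

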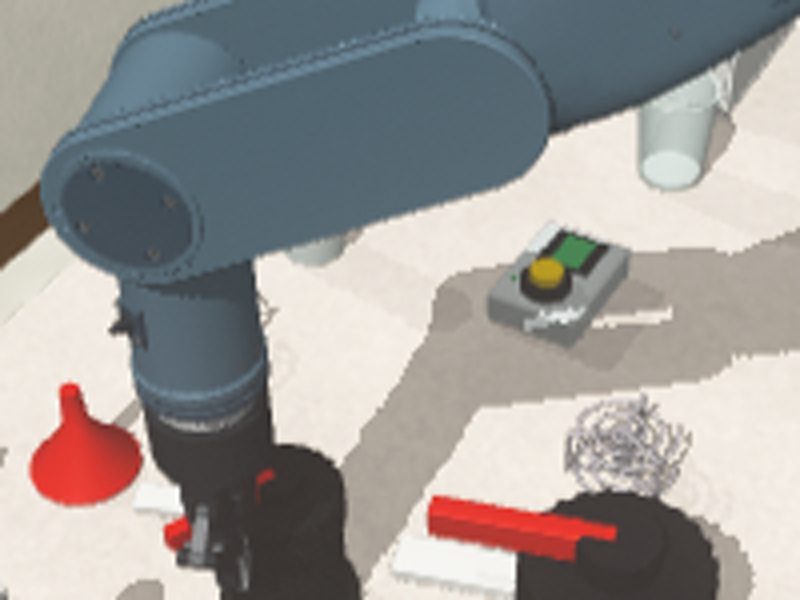

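View pics/top2.png

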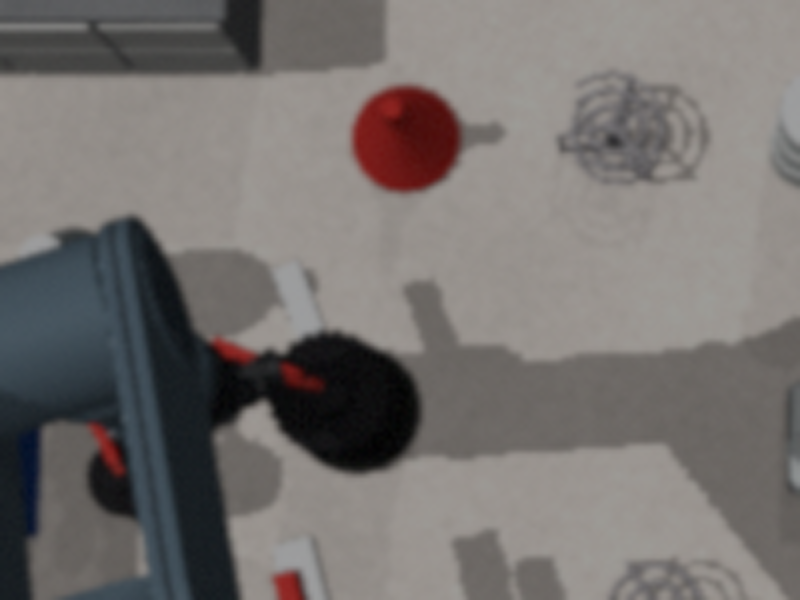

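The tip is at z 0.110, 20 mm lower than I meant (my row sum was wrong). It touches nothing. I'll raise it to 0.128 and then push along an arc, stopping short of the tab.

play_rows:
  plan:
    - {"claw":0,"dp":[0,0,-0.18],"turn":[0,0,0]}
    - {"claw":0,"dp":[0.075,0.055,0],"turn":[0,0,0]}
    - {"claw":0,"dp":[0.075,0.055,0],"turn":[0,0,0]}
    - {"claw":0,"dp":[0.078,0.058,0],"turn":[0,0,0]}
    - {"claw":0,"dp":[0.078,0.058,0],"turn":[0,0,0]}
    - {"claw":0,"dp":[0.078,0.058,0],"turn":[0,0,0]}
    - {"claw":0,"dp":[0.04,0.05,0],"turn":[0,0,0]}
    - {"claw":0,"dp":[0.04,0.05,0],"turn":[0,0,0]}
    - {"claw":0,"dp":[0.02,0.05,0],"turn":[0,0,0]}
    - {"claw":0,"dp":[0,0,0],"turn":[0,0,0]}

```text
t: 4.3
eef_pos: [0.6013, 0.2693, 0.1292]
ee_rot: [[0.934, 0.358, 0.001], [0.358, -0.934, -0.0], [0.001, 0.0, -1.0]]
force: [0.3, 0.0, 1.0]
opening: -0.002
```

```bash
python3 look.py 3
```

```text
(no output)
```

View pics/side3.png

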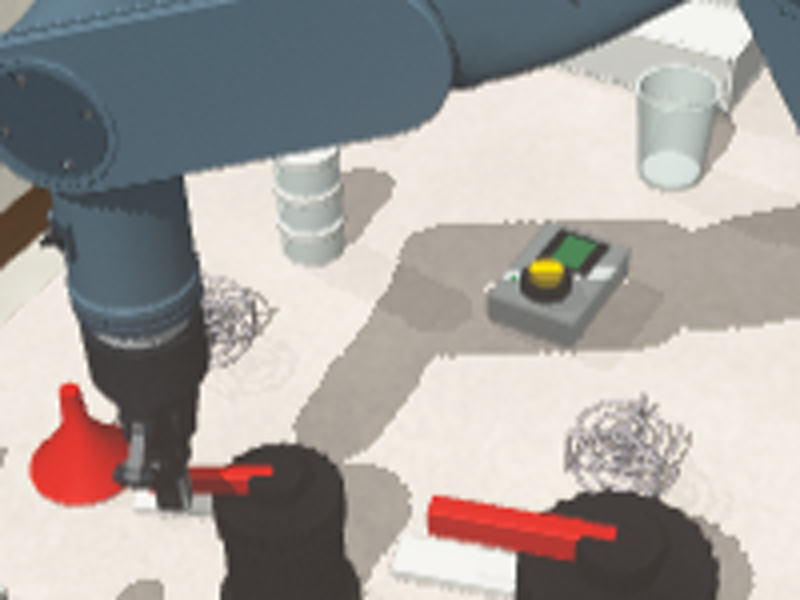

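View pics/top3.png

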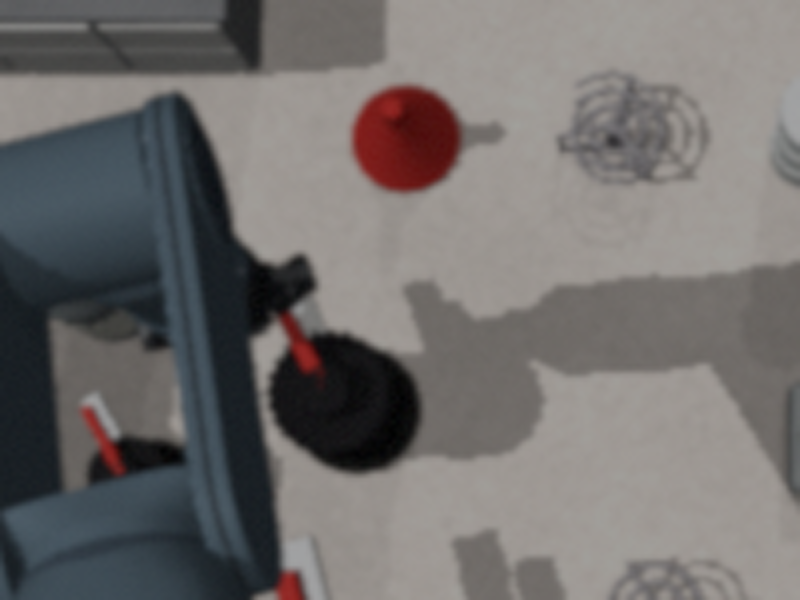

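Arm is now about 0.1 rad short of the tab. I'll push 8 mm more slowly, then back off to look.

play_rows:
  plan:
    - {"claw":0,"dp":[0,0.02,0],"turn":[0,0,0]}
    - {"claw":0,"dp":[0,0.02,0],"turn":[0,0,0]}
    - {"claw":0,"dp":[0,0.02,0],"turn":[0,0,0]}
    - {"claw":0,"dp":[0,0.02,0],"turn":[0,0,0]}
    - {"claw":0,"dp":[0,0,0],"turn":[0,0,0]}
    - {"claw":0,"dp":[0,-0.1,0],"turn":[0,0,0]}
    - {"claw":0,"dp":[0,-0.2,0],"turn":[0,0,0]}
    - {"claw":0,"dp":[0,-0.2,-0.2],"turn":[0,0,0]}
    - {"claw":0,"dp":[0,-0.1,-0.3],"turn":[0,0,0]}
    - {"claw":0,"dp":[0,0,-0.3],"turn":[0,0,0]}

```text
t: 5.4
eef_pos: [0.5801, 0.3202, 0.2093]
ee_rot: [[0.933, 0.361, -0.003], [0.361, -0.933, -0.001], [-0.003, -0.0, -1.0]]
force: [0.2, -0.5, 0.8]
opening: 0.001
```

```bash
python3 look.py 4; python3 - <<'E'
import pickle,cv2
for n,x,y,w,h,k in (("top",140,130,60,60,10),("side",175,195,75,75,8)):
    f=pickle.load(open(n+"4.pkl","rb"));cv2.imwrite(f"pics/z{n}4.png",cv2.resize(f["pixels"][y:y+h,x:x+w,::-1],None,fx=k,fy=k,interpolation=cv2.INTER_NEAREST))
E
```

```text
(no output)
```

View pics/zside4.png

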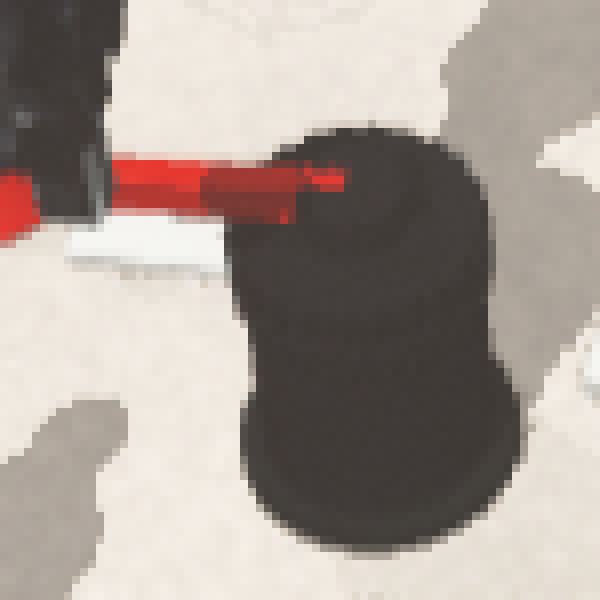

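View pics/ztop4.png

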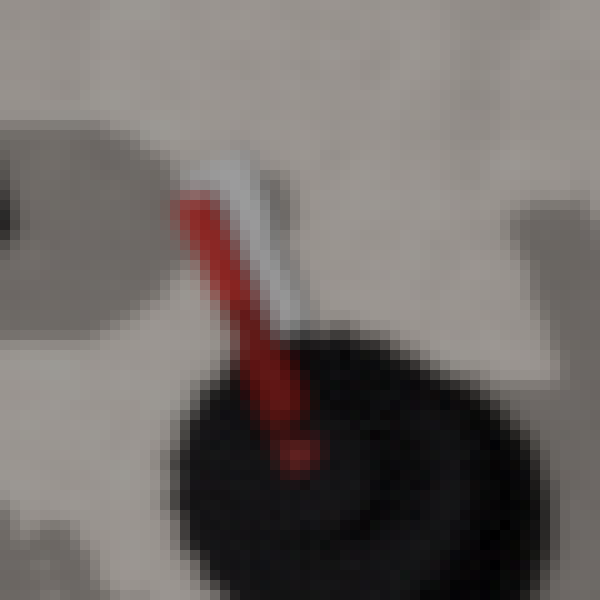

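```bash
python3 - <<'E'
from h import *
import cv2
from scipy.optimize import least_squares
t0=pickle.load(open("top0.pkl","rb"));t4=pickle.load(open("top4.pkl","rb"));s0=pickle.load(open("side0.pkl","rb"));s4=pickle.load(open("side4.pkl","rb"))
# refined fit: model of bars as projected pixel masks' centroid+direction
def bar(mask):
    p=np.argwhere(mask)[:,::-1].astype(float); c=p.mean(0); w,v=np.linalg.eigh(np.cov(p.T)); return c,v[:,1],np.sqrt(12*w[1]),len(p)
def red(f,x,y,w,h):
    im=f["pixels"].astype(int);m=np.zeros(im.shape[:2],bool);s=im[y:y+h,x:x+w];m[y:y+h,x:x+w]=(s[...,0]>60)&(s[...,0]>2*s[...,1]);return m
def white(f,x,y,w,h,th):
    im=f["pixels"].astype(int);m=np.zeros(im.shape[:2],bool);s=im[y:y+h,x:x+w];m[y:y+h,x:x+w]=s.min(2)>th;return m
f=t0
m=white(t0,150,143,22,26,128);print(m.sum())
def wa(f,c,v,z,L):
    a=onz(f,*(c-v*L/2),z);b=onz(f,*(c+v*L/2),z);d=b-a;d*=np.sign(d[0]);return np.arctan2(d[1],d[0]),onz(f,*c,z)
for n,f,mm,z in [("tab0",t0,m,.103),("arm0",t0,red(t0,140,160,33,22),.141),("arm4",t4,red(t4,150,145,25,30),.141)]:
    c,v,L,N=bar(mm);print(n,c.round(1),round(L,1),N,wa(f,c,v,z,L))
E
```

```text
300
tab0 [162.4 154.7] 27.0 300 (np.float64(-0.35643415339177575), array([0.6238412 , 0.25119337]))
arm0 [158.2 171.8] 28.4 102 (np.float64(1.1861998297999174), array([0.56754298, 0.25398708]))
arm4 [164.4 162.3] 26.1 85 (np.float64(0.4144710423198195), array([0.59482338, 0.23680871]))
```

```bash
python3 - <<'E'
from h import *
t0=pickle.load(open("top0.pkl","rb"))
im=t0["pixels"].astype(int)
def onl(m,z):
    p=np.argwhere(m)[:,::-1]; P=np.array([onz(t0,u,v,z) for u,v in p]);c=P.mean(0);w,v=np.linalg.eigh(np.cov(P.T));d=v[:,1]*np.sign(v[0,1]);return len(p),c,np.arctan2(d[1],d[0]),np.sqrt(12*w)
for th in(0,4,8):
    m=np.zeros(im.shape[:2],bool);y,x,h,w=142,150,22,24
    s=im[y:y+h,x:x+w];m[y:y+h,x:x+w]=((s[...,2]-s[...,0])>=th)&(s.min(2)>120)
    n,c,a,L=onl(m,.103);print(th,n,c,a,L)
    ax=np.array([.5525,.216]);d=c-ax;print(np.arctan2(d[1],d[0]))
E
```

```text
0 103 [0.62456164 0.24613971] 0.35751438202147456 [0.01817175 0.05061923]
0.39613858422448167<stdin>:5: RuntimeWarning: Mean of empty slice.
  ret = ret.dtype.type(ret / rcount)
  avg = a.mean(axis, **keepdims_kw)
  ret = um.true_divide(
<stdin>:5: RuntimeWarning: Degrees of freedom <= 0 for slice
  c *= np.true_divide(1, fact)
  c *= np.true_divide(1, fact)
Traceback (most recent call last):
ValueError: not enough values to unpack (expected 2, got 0)

During handling of the above exception, another exception occurred:

Traceback (most recent call last):
numpy.linalg.LinAlgError: 0-dimensional array given. Array must be at least two-dimensional
```

play_rows:
  plan:
    - {"claw":0,"dp":[0,0,-0.3],"turn":[0,0,0]}
    - {"claw":0,"dp":[-0.18,0.35,-0.1],"turn":[0,0,0]}
    - {"claw":0,"dp":[-0.18,0.35,0],"turn":[0,0,0]}
    - {"claw":0,"dp":[-0.18,0.35,0],"turn":[0,0,0]}
    - {"claw":0,"dp":[-0.18,0.35,0],"turn":[0,0,0]}
    - {"claw":0,"dp":[-0.18,0.35,0],"turn":[0,0,0]}
    - {"claw":0,"dp":[-0.18,0.35,0],"turn":[0,0,0]}
    - {"claw":0,"dp":[-0.18,0.35,0],"turn":[0,0,0]}
    - {"claw":0,"dp":[-0.18,0.35,0],"turn":[0,0,0]}
    - {"claw":0,"dp":[0,0,0],"turn":[0,0,0]}

```text
t: 6.5
eef_pos: [0.547, 0.0012, 0.2486]
ee_rot: [[0.935, 0.354, -0.002], [0.354, -0.935, -0.002], [-0.002, 0.001, -1.0]]
force: [-0.3, 0.0, -1.0]
opening: 0.001
```

```bash
python3 look.py 5; python3 - <<'E'
import pickle,cv2
for n,x,y,w,h,k in (("top",140,130,60,60,10),("side",175,195,75,75,8)):
    f=pickle.load(open(n+"5.pkl","rb"));cv2.imwrite(f"pics/z{n}5.png",cv2.resize(f["pixels"][y:y+h,x:x+w,::-1],None,fx=k,fy=k,interpolation=cv2.INTER_NEAREST))
E
```

```text
(no output)
```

View pics/zside5.png

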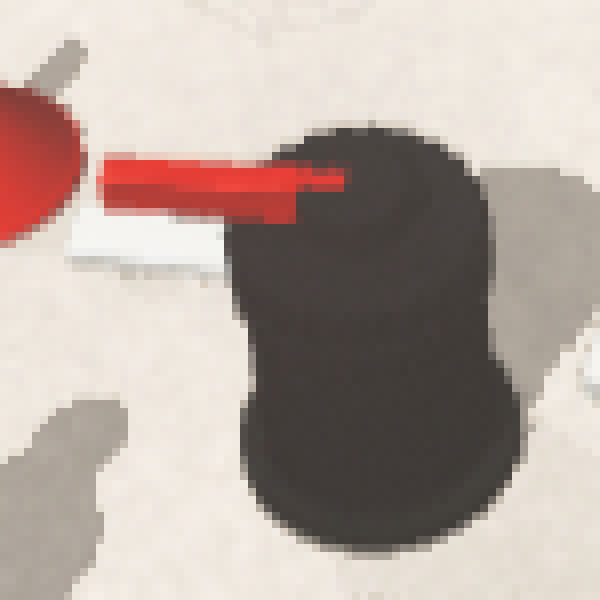

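View pics/ztop5.png

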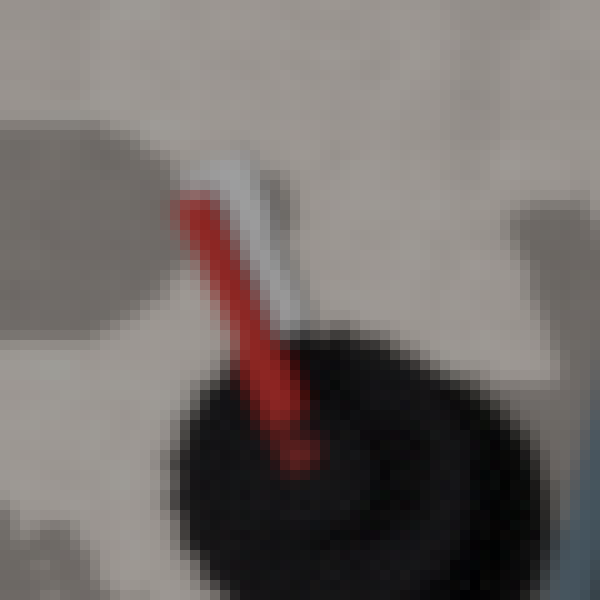

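```bash
python3 - <<'E'
from h import *
from scipy.optimize import least_squares
t=pickle.load(open("top0.pkl","rb"));s=pickle.load(open("side0.pkl","rb"))
def P(ax,ang,r,w,z): c,n=np.cos(ang),np.sin(ang);return [ax[0]+r*c-w*n,ax[1]+r*n+w*c,z]
Tz=lambda x,y,k,ox,oy:np.array((x/k+ox-.5,y/k+oy-.5))
t6=lambda x,y:Tz(x,y,6,90,90); tz=lambda x,y:Tz(x,y,10,140,130); sz=lambda x,y:Tz(x,y,8,175,195)
obs=[]
# (cam, px, which, r, w, z): which 0 tab,1 arm0,2 arm5
obs+=[(t,t6(413,342),0,.105,.011,.103),(t,t6(447,333),0,.105,-.011,.103),
(s,sz(85,208),0,.105,-.011,.103),(s,sz(67,248),0,.105,.011,.103),
(t,t6(320,456),1,.088,0,.141),(s,sz(138,300),1,.088,0,.141),
(t,tz(175,208),2,.088,.006,.141),(t,tz(212,192),2,.088,-.006,.141),
(s,sz(105,157),2,.088,-.006,.141),(s,sz(99,183),2,.088,.006,.141),(s,sz(99,206),2,.088,.006,.123)]
def f(q):
    r=[]
    for c,px,w,rr,ww,z in obs:
        o=q[5:7] if c is t else q[7:9]
        r+=list(np.array(proj(c,P(q[:2],q[2+w],rr,ww,z)))-px+o)
    return np.r_[r,q[5:9]/.8]
for loo in [None]+list(range(len(obs))):
    S=obs[:]
    if loo is not None: obs=[o for i,o in enumerate(S) if i!=loo]
    q=least_squares(f,[.5525,.216,.387,1.18,.4,0,0,0,0]).x
    print(loo,q[:2].round(4),q[2:5].round(3),"cap0",(q[3]-q[2]).round(3),"cap",(q[4]-q[2]).round(3),np.abs(f(q)).max().round(2))
    obs=S
E
```

```text
None [0.5525 0.2161] [0.379 1.188 0.436] cap0 0.808 cap 0.056 1.11
0 [0.5522 0.2161] [0.39  1.184 0.435] cap0 0.794 cap 0.045 1.04
1 [0.5527 0.2159] [0.372 1.191 0.438] cap0 0.819 cap 0.067 1.17
2 [0.5529 0.2157] [0.381 1.193 0.441] cap0 0.813 cap 0.061 1.04
3 [0.5526 0.2161] [0.381 1.189 0.436] cap0 0.807 cap 0.055 1.12
4 [0.5527 0.2156] [0.385 1.191 0.442] cap0 0.806 cap 0.057 1.12
5 [0.5518 0.2176] [0.364 1.174 0.417] cap0 0.81 cap 0.053 1.14
6 [0.5525 0.2161] [0.379 1.188 0.436] cap0 0.809 cap 0.057 1.11
7 [0.5526 0.216 ] [0.38  1.189 0.435] cap0 0.809 cap 0.055 1.08
8 [0.5524 0.2161] [0.379 1.187 0.432] cap0 0.808 cap 0.053 1.0
9 [0.5525 0.2161] [0.38  1.188 0.433] cap0 0.809 cap 0.053 0.98
10 [0.5521 0.216 ] [0.379 1.184 0.442] cap0 0.805 cap 0.063 0.76
```

Arm is at about +0.055 rad: inside the tolerance but not quite square. There is plenty of time, so I'll go back and nudge it about 4 mm more.

play_rows:
  plan:
    - {"claw":0,"dp":[0.18,-0.35,0],"turn":[0,0,0]}
    - {"claw":0,"dp":[0.18,-0.35,0],"turn":[0,0,0]}
    - {"claw":0,"dp":[0.18,-0.35,0],"turn":[0,0,0]}
    - {"claw":0,"dp":[0.18,-0.35,0],"turn":[0,0,0]}
    - {"claw":0,"dp":[0.18,-0.35,0],"turn":[0,0,0]}
    - {"claw":0,"dp":[0.18,-0.35,0],"turn":[0,0,0]}
    - {"claw":0,"dp":[0.18,-0.35,0],"turn":[0,0,0]}
    - {"claw":0,"dp":[0.18,-0.35,0],"turn":[0,0,0]}
    - {"claw":0,"dp":[0,0,0.2],"turn":[0,0,0]}
    - {"claw":0,"dp":[0,0,0],"turn":[0,0,0]}

```text
t: 7.6
eef_pos: [0.5791, 0.321, 0.2257]
ee_rot: [[0.932, 0.363, -0.006], [0.363, -0.932, -0.002], [-0.006, -0.0, -1.0]]
force: [0.5, 0.2, -0.4]
opening: -0.001
```

play_rows:
  plan:
    - {"claw":0,"dp":[0,0,0.3],"turn":[0,0,0]}
    - {"claw":0,"dp":[0,0,0.3],"turn":[0,0,0]}
    - {"claw":0,"dp":[0,0,0.3],"turn":[0,0,0]}
    - {"claw":0,"dp":[0,0,0.06],"turn":[0,0,0]}
    - {"claw":0,"dp":[0.02,0.2,0],"turn":[0,0,0]}
    - {"claw":0,"dp":[0,0.2,0],"turn":[0,0,0]}
    - {"claw":0,"dp":[0,0.1,0],"turn":[0,0,0]}
    - {"claw":0,"dp":[0,0.05,0],"turn":[0,0,0]}
    - {"claw":0,"dp":[0,0.05,0],"turn":[0,0,0]}
    - {"claw":0,"dp":[0,0,0],"turn":[0,0,0]}

```text
t: 8.6
eef_pos: [0.6055, 0.263, 0.1338]
ee_rot: [[0.934, 0.358, 0.0], [0.358, -0.934, 0.0], [0.0, 0.0, -1.0]]
force: [0.6, -0.4, 0.3]
opening: 0.003
```

play_rows:
  plan:
    - {"claw":0,"dp":[0,0.015,0],"turn":[0,0,0]}
    - {"claw":0,"dp":[0,0.015,0],"turn":[0,0,0]}
    - {"claw":0,"dp":[0,0.015,0],"turn":[0,0,0]}
    - {"claw":0,"dp":[0,0,0],"turn":[0,0,0]}
    - {"claw":0,"dp":[0,-0.1,0],"turn":[0,0,0]}
    - {"claw":0,"dp":[0,-0.3,0],"turn":[0,0,0]}
    - {"claw":0,"dp":[0,-0.1,-0.2],"turn":[0,0,0]}
    - {"claw":0,"dp":[0,0,-0.4],"turn":[0,0,0]}
    - {"claw":0,"dp":[0,0,-0.4],"turn":[0,0,0]}
    - {"claw":0,"dp":[0,0,-0.2],"turn":[0,0,0]}

```text
t: 9.6
eef_pos: [0.5897, 0.3068, 0.2576]
ee_rot: [[0.933, 0.359, 0.005], [0.359, -0.933, 0.001], [0.005, 0.001, -1.0]]
force: [0.6, -0.1, 0.7]
opening: -0.0
```

play_rows:
  plan:
    - {"claw":0,"dp":[-0.18,0.35,0],"turn":[0,0,0]}
    - {"claw":0,"dp":[-0.18,0.35,0],"turn":[0,0,0]}
    - {"claw":0,"dp":[-0.18,0.35,0],"turn":[0,0,0]}
    - {"claw":0,"dp":[-0.18,0.35,0],"turn":[0,0,0]}
    - {"claw":0,"dp":[-0.18,0.35,0],"turn":[0,0,0]}
    - {"claw":0,"dp":[-0.18,0.35,0],"turn":[0,0,0]}
    - {"claw":0,"dp":[-0.18,0.35,0],"turn":[0,0,0]}
    - {"claw":0,"dp":[-0.18,0.35,0],"turn":[0,0,0]}
    - {"claw":0,"dp":[-0.18,0.35,0],"turn":[0,0,0]}
    - {"claw":0,"dp":[0,0,0],"turn":[0,0,0]}

```text
t: 10.6
eef_pos: [0.5503, -0.0506, 0.2533]
ee_rot: [[0.935, 0.354, -0.0], [0.354, -0.935, -0.002], [-0.001, 0.002, -1.0]]
force: [-0.6, 1.0, -0.2]
opening: -0.002
```

```bash
python3 look.py 6; python3 - <<'E'
import pickle,cv2
for n,x,y,w,h,k in (("top",140,130,60,60,10),("side",175,195,75,75,8)):
    f=pickle.load(open(n+"6.pkl","rb"));cv2.imwrite(f"pics/z{n}6.png",cv2.resize(f["pixels"][y:y+h,x:x+w,::-1],None,fx=k,fy=k,interpolation=cv2.INTER_NEAREST))
E
```

```text
(no output)
```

View pics/zside6.png

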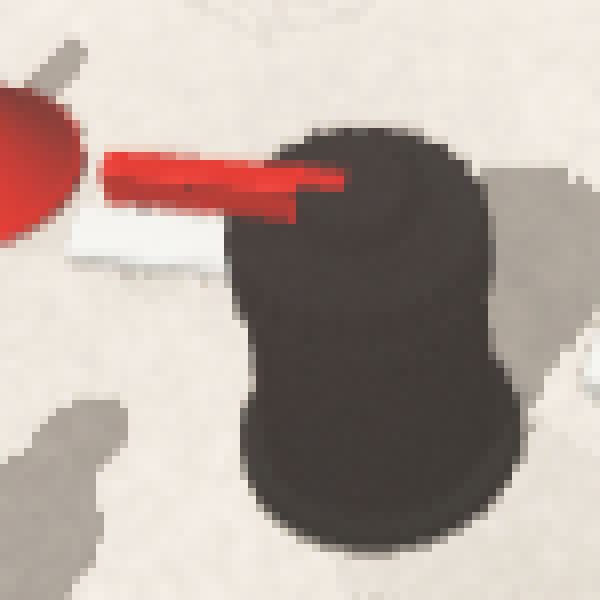

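View pics/ztop6.png

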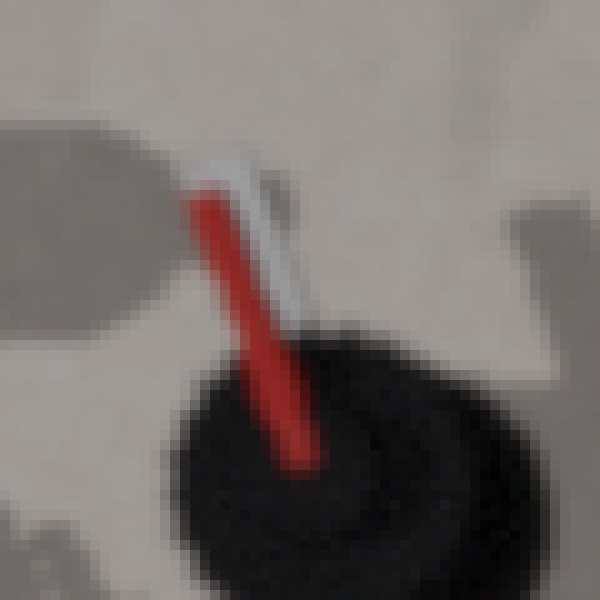

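View pics/side6.png

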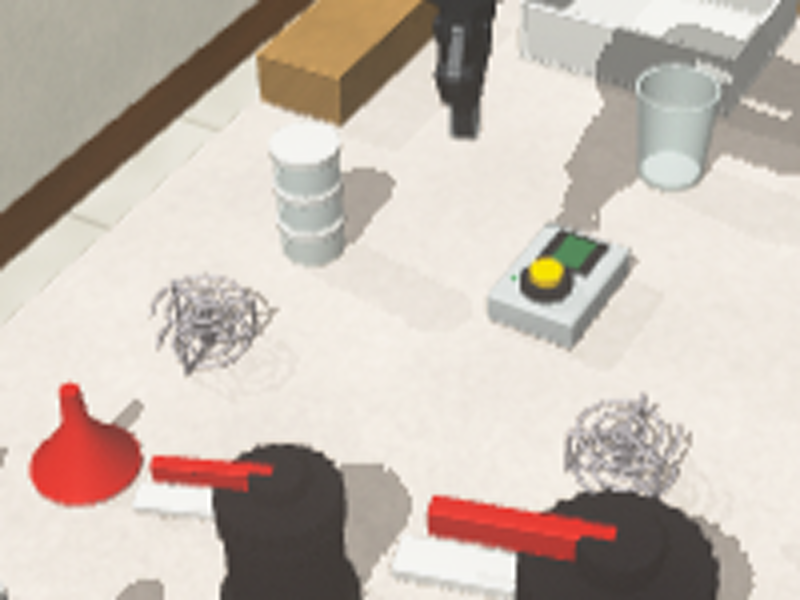

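The arm now lies over the tab: in the top crop the arm end is at (203,195) and it is parallel to the tab within about 0.03 rad. Next I'll move above the yellow button.

play_rows:
  plan:
    - {"claw":0,"dp":[-0.144,0.227,0],"turn":[0,0,0]}
    - {"claw":0,"dp":[-0.144,0.227,0],"turn":[0,0,0]}
    - {"claw":0,"dp":[-0.144,0.227,0],"turn":[0,0,0]}
    - {"claw":0,"dp":[-0.144,0.227,0],"turn":[0,0,0]}
    - {"claw":0,"dp":[0,0,0.3],"turn":[0,0,0]}
    - {"claw":0,"dp":[0,0,0.3],"turn":[0,0,0]}
    - {"claw":0,"dp":[0,0,0.3],"turn":[0,0,0]}
    - {"claw":0,"dp":[0,0,0.3],"turn":[0,0,0]}
    - {"claw":0,"dp":[0,0,0.3],"turn":[0,0,0]}
    - {"claw":0,"dp":[0,0,0],"turn":[0,0,0]}

```text
t: 11.7
eef_pos: [0.527, -0.1487, 0.0994]
ee_rot: [[0.933, 0.36, -0.008], [0.36, -0.933, 0.004], [-0.006, -0.007, -1.0]]
force: [-0.7, 0.6, -0.4]
opening: -0.001
```

```bash
python3 look.py 7; python3 - <<'E'
import pickle,cv2
from cell import sensors
from h import *
s=sensors.get_state();print(s["eef_pos"],s["force"])
for n in("side","top"):
    f=pickle.load(open(n+"7.pkl","rb"));print(n,proj(f,s["eef_pos"]),proj(f,[.5285,-.156,.057]))
    x,y,w,h,k=(255,110,80,80,7) if n=="side" else (260,150,80,75,7)
    cv2.imwrite(f"pics/z{n}7.png",cv2.resize(f["pixels"][y:y+h,x:x+w,::-1],None,fx=k,fy=k,interpolation=cv2.INTER_NEAREST))
E
```

```text
[ 0.52985601 -0.15064963  0.10355094] [ 0.22783263  0.12200438 -0.44820416]
side (np.float64(285.3392900621988), np.float64(156.9025659876299)) (np.float64(285.9374297400586), np.float64(166.79785902871896))
top (np.float64(298.7480542721926), np.float64(186.25528512712768)) (np.float64(298.5642032422877), np.float64(188.2066991978877))
```

View pics/zside7.png

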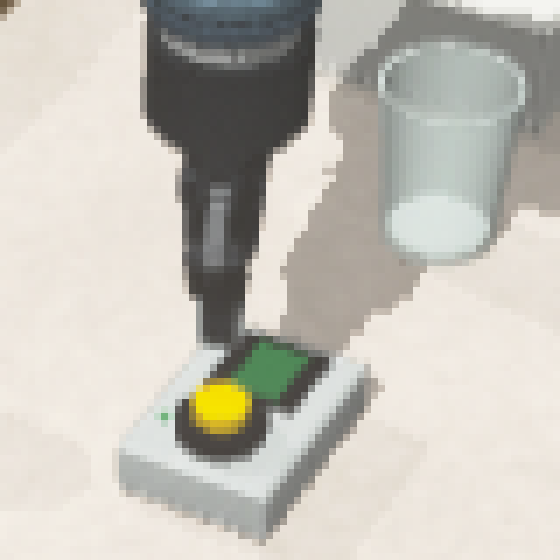

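View pics/ztop7.png

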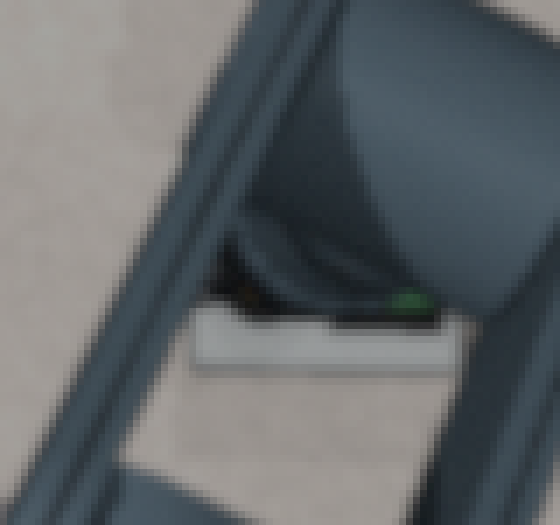

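play_rows:
  plan:
    - {"claw":0,"dp":[-0.03,0.045,0.1],"turn":[0,0,0]}
    - {"claw":0,"dp":[0,0,0.1],"turn":[0,0,0]}
    - {"claw":0,"dp":[0,0,0.1],"turn":[0,0,0]}
    - {"claw":0,"dp":[0,0,0.1],"turn":[0,0,0]}
    - {"claw":0,"dp":[0,0,0],"turn":[0,0,0]}
    - {"claw":0,"dp":[0,0,0],"turn":[0,0,0]}
    - {"claw":0,"dp":[0,0,0],"turn":[0,0,0]}
    - {"claw":0,"dp":[0,0,0],"turn":[0,0,0]}
    - {"claw":0,"dp":[0,0,0],"turn":[0,0,0]}
    - {"claw":0,"dp":[0,0,0],"turn":[0,0,0]}

```text
t: 12.8
eef_pos: [0.5285, -0.1573, 0.0636]
ee_rot: [[0.933, 0.359, 0.0], [0.359, -0.933, -0.0], [0.0, 0.0, -1.0]]
force: [0.7, 0.0, -0.2]
opening: -0.0
```

```bash
python3 look.py 8; python3 - <<'E'
import pickle,cv2
for n,x,y,w,h,k in (("side",255,110,80,80,7),):
    f=pickle.load(open(n+"8.pkl","rb"));cv2.imwrite(f"pics/z{n}8.png",cv2.resize(f["pixels"][y:y+h,x:x+w,::-1],None,fx=k,fy=k,interpolation=cv2.INTER_NEAREST))
E
```

```text
(no output)
```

View pics/zside8.png

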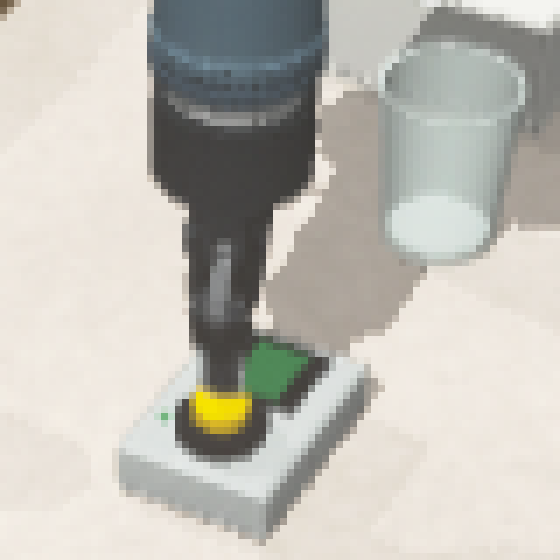

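The tip is centred over the button, 6.5 mm above it. I'll press gently to z 0.050.

play_rows:
  plan:
    - {"claw":0,"dp":[0,0,0.03],"turn":[0,0,0]}
    - {"claw":0,"dp":[0,0,0.03],"turn":[0,0,0]}
    - {"claw":0,"dp":[0,0,0.02],"turn":[0,0,0]}
    - {"claw":0,"dp":[0,0,0.02],"turn":[0,0,0]}
    - {"claw":0,"dp":[0,0,0.02],"turn":[0,0,0]}
    - {"claw":0,"dp":[0,0,0.015],"turn":[0,0,0]}
    - {"claw":0,"dp":[0,0,0],"turn":[0,0,0]}
    - {"claw":0,"dp":[0,0,0],"turn":[0,0,0]}
    - {"claw":0,"dp":[0,0,0],"turn":[0,0,0]}
    - {"claw":0,"dp":[0,0,0],"turn":[0,0,0]}

```text
t: 13.9
eef_pos: [0.5284, -0.1572, 0.0509]
ee_rot: [[0.933, 0.359, 0.001], [0.359, -0.933, -0.0], [0.0, 0.001, -1.0]]
force: [-2.9, 0.6, 11.1]
opening: -0.003
```

```bash
python3 look.py 9; python3 - <<'E'
import pickle,cv2
from cell import sensors
s=sensors.get_state();print(s["eef_pos"],s["force"])
f=pickle.load(open("side9.pkl","rb"));x,y,w,h,k=(255,110,80,80,7);cv2.imwrite(f"pics/zside9.png",cv2.resize(f["pixels"][y:y+h,x:x+w,::-1],None,fx=k,fy=k,interpolation=cv2.INTER_NEAREST))
E
```

```text
[ 0.52841152 -0.15724849  0.05091741] [-2.48570848  1.78787113 11.48009226]
```

View pics/zside9.png

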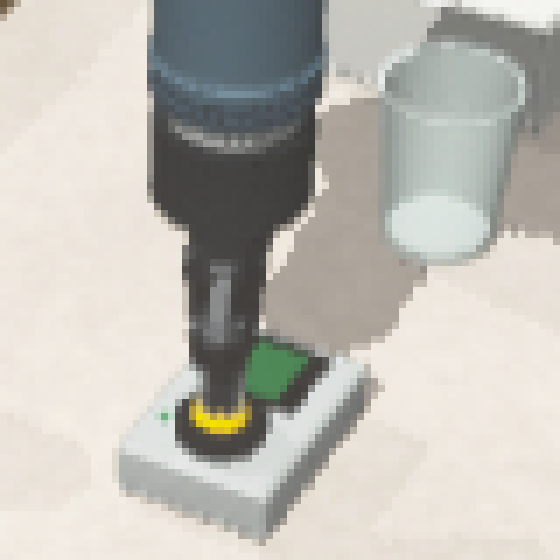

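Force reads 11 N at z 0.0509, so the button is bottomed, and the picture shows it sunk in its collar. I'll release it straight up.

play_rows:
  plan:
    - {"claw":0,"dp":[0,0,-0.03],"turn":[0,0,0]}
    - {"claw":0,"dp":[0,0,-0.05],"turn":[0,0,0]}
    - {"claw":0,"dp":[0,0,-0.1],"turn":[0,0,0]}
    - {"claw":0,"dp":[0,0,-0.3],"turn":[0,0,0]}
    - {"claw":0,"dp":[0,0,-0.4],"turn":[0,0,0]}
    - {"claw":0,"dp":[0,0,-0.4],"turn":[0,0,0]}
    - {"claw":0,"dp":[0,0,-0.4],"turn":[0,0,0]}
    - {"claw":0,"dp":[0,0,-0.2],"turn":[0,0,0]}
    - {"claw":0,"dp":[0,0,0],"turn":[0,0,0]}
    - {"claw":0,"dp":[0,0,0],"turn":[0,0,0]}

```text
t: 15.0
eef_pos: [0.5281, -0.1571, 0.2377]
ee_rot: [[0.933, 0.359, 0.0], [0.359, -0.933, -0.0], [0.0, 0.0, -1.0]]
force: [0.1, 0.5, -0.7]
opening: 0.002
```

```bash
python3 look.py 10; python3 - <<'E'
import pickle,cv2,numpy as np
a=pickle.load(open("side6.pkl","rb"))["pixels"];b=pickle.load(open("side10.pkl","rb"))["pixels"]
d=np.abs(a.astype(int)-b).max(2)
for n,(x,y,w,h) in {"tank":(175,195,75,80),"reel_a":(187,165,35,30),"funnel":(155,195,33,33)}.items(): print(n,d[y:y+h,x:x+w].max(),(d[y:y+h,x:x+w]>60).sum())
E
```

```text
tank 4 0
reel_a 3 0
funnel 4 0
```

View pics/side10.png

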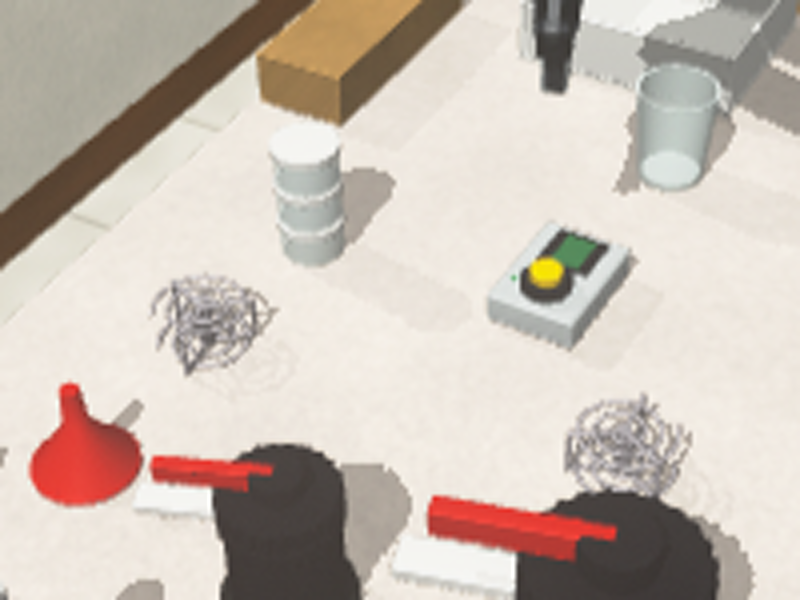

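The button has sprung back, the timer and bystanders are unmoved, and the arm is still over the tab with the gripper clear. I'll hand it in.

```bash
python3 -c "
from cell import robot
print(robot.sign_off())"
```

```text
the job is handed in; nothing more can be done
None
```

I turned the middle-sized tank's red arm clockwise onto the white tab, then pressed the timer's yellow button fully down and let it go. I handed the job in at about 15 s; no verdict was reported.

- **Cap:** After the first push I measured the arm about 0.055 rad short of the tab. I went back and pushed it roughly 2.5 mm further, which leaves it about 0.02–0.03 rad off by eye from the camera crops. I did not repeat the full fit after that nudge. The allowed error is 0.14 rad.
- **Button:** At the bottom the fingertip stood at z 0.0509 with 11 N on it, against the 4 N needed. The last picture shows the button sprung back.
- **Surroundings:** The tank, reel A and funnel views did not change between the nudge and the end. The timer, reel B, canisters and beaker look unmoved in the last picture. I did not check the bottle again at the end, but the fingers never went near it. The gripper ended clear, at z 0.238.
- **Slip along the way:** I summed the first descent wrongly, so the fingertip went to z 0.110 instead of 0.130. It touched nothing, and I raised it before pushing.

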